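# Press a dowel pin home with the bench locking pliers

### The job

Stand the steel block that has a dowel pin sticking out of its side in the nest between the jaws of the bench-mounted locking pliers, with the pin in line with the jaws, and push the long handle shut until it snaps over centre and stays locked by itself, so that the jaws press the pin fully home. Then let go of the handle, flick the small release lever so that the jaws spring open, and leave the block standing free in the nest. Press gently and do not ram the handle or the lever against their stops, never press the pin with the fingers, and leave the other things on the table where they are.

Things in the scene. Friction and masses are not known exactly. Their poses are not given: they have to be found in the camera images.
- clamp: bench-mounted locking pliers lying flat on a grey base plate bolted to the table (x -45..65, y -105..185 mm, 12 thick), at most 60 mm high. Origin on the table under the handle's pivot. +y runs along the jaws to the fixed anvil (face at y = 159.5, 50 wide, top 58 high); the moving handle opens to -x; a fixed handle lies at x = 55, y -110..40
- nest (a point): centre of the nest floor, 12 mm above the table, at clamp (0, 139.5): where the middle of the block's underside sits once pressed on the anvil. Two rails 10 mm high, 41 mm apart, run along clamp y beside it (y 114..158); anvil at +y, moving jaw at -y. A block set down 3 mm short of this point (towards -y), pin to the moving jaw, clears both jaws
- jaw_face (a point): middle of the moving jaw's face (34 mm wide, 18 to 50 mm above the table), looking to and sliding along clamp +y: at about y = 99 to 105 mm with the handle open, 119.5 mm when pressed on the block. Near the end of the handle's swing it hardly moves, so it does not tell whether the handle is over centre
- pivot (a point): vertical axis of the moving handle, 60 mm above the clamp's origin. Turning the handle counter-clockwise (from above) about it closes the jaws. The adjusting screw differs every time and cannot be measured: the swing from the start to over centre is 50 to 60 degrees, and the shut handle stands up to 7 degrees either side of clamp -y, so it must be felt
- handle_end (a point): on the moving handle's centre line, 120 mm from the pivot, 44 mm high. The handle: upright bar 14 mm thick, 31 to 57 mm high, ending 135 mm from the pivot; starts 48 to 73 degrees off clamp -y towards -x. Closing takes up to 15 N here, then the force drops and it snaps on by itself some 12 mm to a hard stop and stays; let go before that, it springs back. Over 25 N bends it
- release_tab (a point): middle of the upright tab at the release lever's tail: 8 mm thick (clamp x), 40 mm long (y), 18 to 54 mm high, standing free at clamp (18, -165, 36) mm beyond the handles. Pushed to clamp +x it pries the locked handle open: about 10 N, springing open after some 10 to 20 mm; hard stop at 30 mm. It springs back when let go. Over 22 N bends it
- lever_pivot (a point): vertical pivot of the release lever, at clamp (26, -85) mm, 80 mm from the tab's middle
- release (a joint): angle of the release lever, rad: 0 at rest, grows as the tab is pushed, 0.38 at its stop
- block_mid (a point): centre, half-way up, of the loose steel block, 36 mm (its x) by 40 mm (its y) by 45 mm high, about 0.5 kg, standing on the table; the pin sticks out of its -y face. Grasp it across x (36 mm). The block fits the nest with its y axis along the clamp's y axis (36 mm between the rails); either way round works, pin towards the moving jaw being the handier
- pin_tip (a point): middle of the free end of the dowel pin, 12 mm thick, 22 mm above the block's underside; it stands 6 to 8 mm proud of the block at the start and slides stiffly along the block's y axis (about 10 N)
- pin (a joint): how far the pin is pushed in, m: 0.002 to 0.004 at the start, 0.010 fully home (flush)
- spare: plain square steel block without a pin, 60 x 60 x 30 mm high; origin at the centre of its underside; a bystander
- hammer: hammer lying on the table; a bystander
- brush: brush lying on the table; a bystander
- pan: dark open steel pan, 110 x 160 x 45 mm; origin at the centre of its underside; a bystander
- angle: welded steel angle bracket, foot 90 x 50 mm, 60 mm high; a bystander
- offcut: upright pipe offcut, 60 mm across, 55 mm high; a bystander
- flat: dark steel flat bar lying down, 140 x 35 x 8 mm; a bystander
Mind the look-alikes: they are no part of the job. Leave any blue or yellow look-alike of the part that bears block_mid alone.

How it is judged:
By the outcome, as a careful person would: the job done as asked, in the order asked, and still so for the second after the job is handed in, with the robot touching nothing.
It also fails if it takes over 72 s, if anything falls off the work surface, if the arm or the gripper's body presses on something with over 40 N, if the wrist force passes 120 N, or if a joint passes its speed limit or range.

### The arm

A 6-joint arm with a two-finger parallel gripper is mounted at the origin on the work surface. World frame = base frame: x ahead of the robot, y to its left, z up, the work surface at z = 0. Lengths are in mm, angles in rad, forces in N, time in s.
With the tool pointing down it reaches from about 400 to 825 mm from the base axis. Payload 7 kg.
Tool frame: the origin (TCP) lies at the very end of the fingers, on their centre line; the grasp point (between the pads) lies 19 mm behind it; z points along the fingers, y is the line along which they close (so a half turn about z gives the same grasp; the last joint's range is limited). The gripper opens to 88 mm and grips with 3 to 60 N. Pads are 19 mm wide; open, the fingers measure 130 mm over their backs; the gripper's body (78 mm by 193 mm) begins 47 mm behind the grasp point.
Start: joints at [1.58, 0.359, 0.012, 0, -1.224, -0.288], TCP at [185.771, 648.91, 226.561] pointing down, gripper open.
Joint ranges: [-3.07, 3.07], [-1.43, 2.12], [-1.02, 1.25], [-3.03, 1.67], [-3.05, -0], [-3.03, 3.03]. Speed limits (rad/s): [2.39, 2.39, 3.01, 3.14, 3.14, 3.14].

### API

Orientations are given as a unit quaternion [x, y, z, w].
In Python, from plant import bot gives the robot as it stands. Calls block until the motion is done:
- bot.move_ptp(position, orientation): joint-space move of the TCP to a pose.
- bot.line_to(position, velocity=150, ori=None): straight line of the TCP; ori=None keeps the orientation; velocity is the mean speed in mm/s.
- bot.move_joints(angles): joint-space move.
- bot.move_gripper(opening, force=None): finger opening in mm; force is the grip in N (None keeps the last); returns when the fingers have stopped.
- bot.pause(seconds).
- bot.solve_ik(position, orientation): joint angles nearest the present ones, or None.
- bot.read_state(): the state.
- bot.camera(name): name is "side" or "top"; returns the picture (480x640x3 uint8, red, green, blue); there is no depth.
- bot.get_calibration(name): a dict with "fx", "fy", "cx", "cy" (pixels), "view" (4x4, takes a point from world to camera coordinates). Camera axes: x right, y up, looking along -z (the intrinsics and any distortion apply to the point x, -y, -z); pixel columns grow to the right and rows downward; lengths in mm; the calibration is good to about 2 mm. A picture is of the moment at which its call begins. get_calibration takes no time and is no camera call.
A pose or a line that the arm cannot do raises bot.Unreachable and nothing moves.
- bot.close_job(): hands the job in; it is judged then, once.
The state is a dict: "t": time; "joint_pos": joint angles; "qvel": joint speeds; "tau": joint torques, N m; "tcp_pos": TCP position; "eef_rot": TCP orientation; "contact_force": force on the tool from outside, world axes, zero at the start; "moment": the same for the moment, N m; "width": finger opening in mm; "finger_force": force on a finger pad.
Only numpy, scipy, OpenCV 4.12 (cv2) and the standard library are available. Lean on these libraries where they do the work, as an engineer would, in place of code of your own. Each camera call takes 0.05 s, during which the arm holds its last target. There are 200 camera calls.

## Working session

There is one attempt and no reset: what is moved stays moved. The work goes in short steps, each a Python script; the robot and the scene stay as the last script left them, time stands still between calls to the robot, and variables do not carry over. Pictures are saved under pics/ and viewed, at most 10 in all, crops included, and the job is handed in when it is done.

```bash
ls; mkdir -p pics; python3 - <<'E'
from plant import bot
import cv2
for n in("top","side"):
    cv2.imwrite(f"pics/{n}0.png",bot.camera(n)[:,:,::-1]); c=bot.get_calibration(n); print(n,c)
s=bot.read_state();print(s)
E
```

```text
pics
top {'fx': 512.740741257378, 'fy': 512.740741257378, 'cx': 313.6138394367207, 'cy': 244.06611548942394, 'view': array([[-1.80774389e-03, -9.99892655e-01,  1.45399417e-02,
        -4.01987684e+00],
       [ 9.98777999e-01, -1.08723606e-03,  4.94097906e-02,
        -4.78331830e+02],
       [-4.93886784e-02,  1.46114941e-02,  9.98672751e-01,
        -1.25563307e+03],
       [ 0.00000000e+00,  0.00000000e+00,  0.00000000e+00,
         1.00000000e+00]])}
side {'fx': 466.09188675235794, 'fy': 466.09188675235794, 'cx': 318.4295636542589, 'cy': 234.5915721118231, 'view': array([[ 9.16479317e-01, -3.99566763e-01, -2.02993489e-02,
        -4.30557369e+02],
       [ 2.75727712e-01,  5.94039419e-01,  7.55705893e-01,
        -1.93413230e+02],
       [-2.89896344e-01, -6.98185914e-01,  6.54596471e-01,
        -1.16301267e+03],
       [ 0.00000000e+00,  0.00000000e+00,  0.00000000e+00,
         1.00000000e+00]])}
{'t': 0.1, 'joint_pos': array([ 1.58010588e+00,  3.59323945e-01,  1.11818229e-02, -2.93354950e-04,
       -1.22407637e+00, -2.88110538e-01]), 'qvel': array([ 0.00053258, -0.00068291,  0.00150723,  0.00190304,  0.00039039,
        0.00146062]), 'tau': array([-1.02461607e-03, -5.84163022e+01,  2.93754119e+01,  7.01548129e+00,
        1.01761395e-02, -5.39651626e-05]), 'tcp_pos': array([185.66625443, 648.53499049, 225.72712606]), 'eef_rot': array([ 9.90292275e-01, -1.38998869e-01, -3.10360267e-05,  7.23665295e-04]), 'contact_force': array([ 0.17328346, -0.56512722,  1.01010683]), 'moment': array([ 0.02953742, -0.04936244,  0.0131869 ]), 'finger_force': 0.0, 'width': 87.57791384103763}
```

View pics/top0.png

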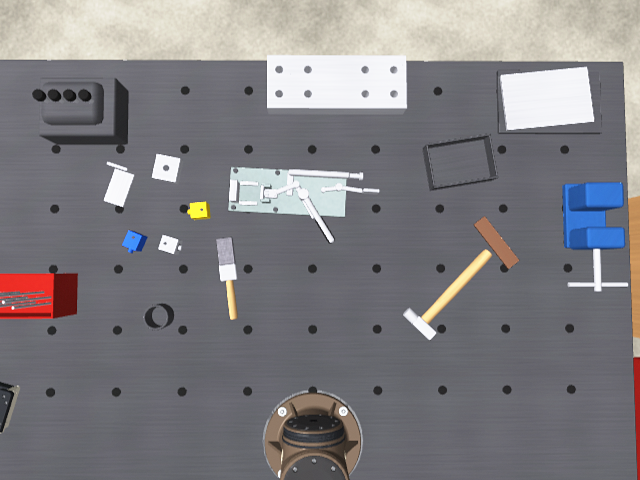

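View pics/side0.png

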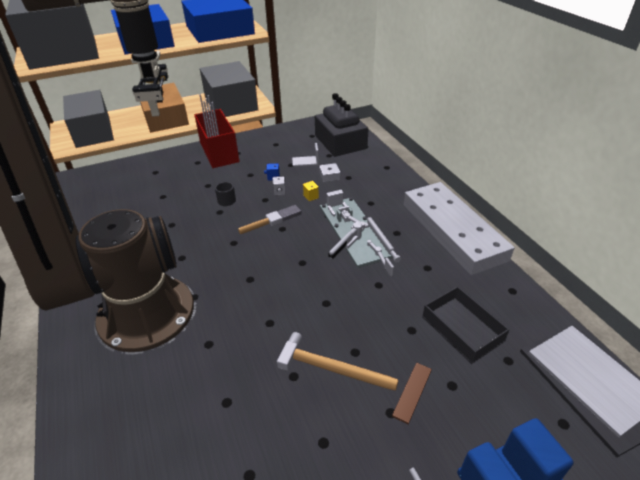

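The possible blocks (top view) are a white one with a pin at (169,244), a blue one at (134,240) and a yellow one at (198,210). The plain white 60 mm plates at (166,168) and nearby are bystanders. The bare-steel one at (169,244) with a pin to the right fits. The clamp is at (229..380, 167..243), with its jaws to the left, its handle open downward and the release tab at about (370,190). I'll confirm with a crop.

```bash
python3 - <<'E'
import cv2,numpy as np
t=cv2.imread("pics/top0.png");s=cv2.imread("pics/side0.png")
a=cv2.resize(t[155:250,222:392],None,fx=4.5,fy=4.5,interpolation=cv2.INTER_CUBIC)
cv2.imwrite("pics/cropA.png",a)
b=cv2.resize(t[195:265,115:215],None,fx=4,fy=4,interpolation=cv2.INTER_CUBIC)
c=cv2.resize(s[155:225,255:355],None,fx=4,fy=4,interpolation=cv2.INTER_CUBIC)
cv2.imwrite("pics/cropB.png",np.hstack([b,c]))
h=cv2.cvtColor(t,cv2.COLOR_BGR2HSV)
for p in[(240,210),(169,244),(260,175),(320,195),(325,230),(370,190),(150,245),(163,240)]:print(p,t[p[1],p[0]],h[p[1],p[0]])
E
```

```text
(240, 210) [212 212 196] [ 90  19 212]
(169, 244) [251 249 249] [120   2 251]
(260, 175) [226 225 209] [ 92  19 226]
(320, 195) [229 230 215] [ 88  17 230]
(325, 230) [251 249 249] [120   2 251]
(370, 190) [250 247 246] [113   4 250]
(150, 245) [110 103 104] [124  16 110]
(163, 240) [252 250 249] [110   3 252]
```

View pics/cropA.png

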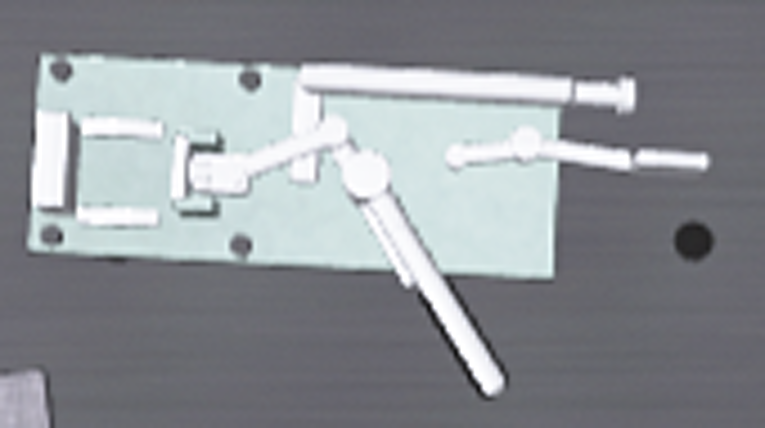

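View pics/cropB.png

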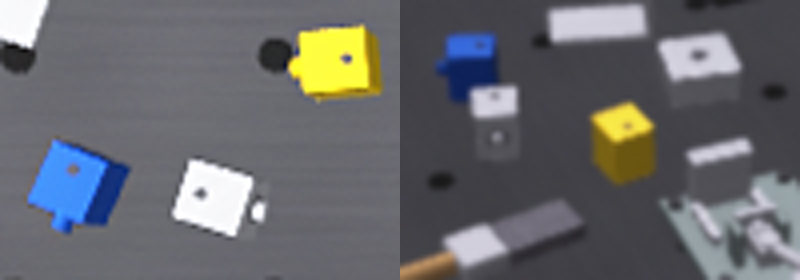

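The crops confirm it: the bare-steel block is at top (168,244), its pin pointing right (towards world -y), with blue and yellow look-alikes beside it. The clamp is unobstructed, its anvil on the left and the tab at about (371,190).

```bash
cat > h.py <<'E'
import numpy as np,cv2
from plant import bot
def ray(n,uv):
    c=bot.get_calibration(n);V=c["view"];uv=np.atleast_2d(uv).astype(float)
    d=np.c_[(uv[:,0]-c["cx"])/c["fx"],-(uv[:,1]-c["cy"])/c["fy"],-np.ones(len(uv))]
    R=V[:3,:3];return -R.T@V[:3,3],d@R
def plane(n,uv,z):
    o,d=ray(n,uv);return (o+d*((z-o[2])/d[:,2])[:,None])[:,:2]
def proj(n,P):
    c=bot.get_calibration(n);V=c["view"];q=np.atleast_2d(P)@V[:3,:3].T+V[:3,3]
    return np.c_[c["cx"]+c["fx"]*q[:,0]/-q[:,2],c["cy"]-c["fy"]*q[:,1]/-q[:,2]]
def two(a,b):
    o1,d1=ray("top",a);o2,d2=ray("side",b);d1,d2=d1[0],d2[0]
    k=np.linalg.lstsq(np.c_[d1,-d2],o2-o1,rcond=None)[0]
    p,q=o1+k[0]*d1,o2+k[1]*d2;return (p+q)/2,np.linalg.norm(p-q)
def blobs(m,roi,amin=15,F=6):
    x0,y0,x1,y1=roi;k=m[y0:y1,x0:x1]
    cs,_=cv2.findContours(k,cv2.RETR_EXTERNAL,cv2.CHAIN_APPROX_NONE)
    return [c[:,0]/F+[x0/F-.5+.5/F,y0/F-.5+.5/F] for c in cs if cv2.contourArea(c)>amin*F*F]
def up(im,F=6):return cv2.resize(im,None,fx=F,fy=F,interpolation=cv2.INTER_LINEAR)
E
cat > m.py <<'E'
from h import *
T=up(cv2.imread("pics/top0.png"));S=up(cv2.imread("pics/side0.png"));F=6
def B(im,lo,roi,a):
    return blobs((im.min(2)>lo).astype(np.uint8),[v*F for v in roi],a)
r=lambda p:np.round(p,1).tolist()
# plate
hs=(T[:,:,0].astype(int)-T[:,:,2]); m=((hs>8)&(T[:,:,1]>150)).astype(np.uint8)
c=max(blobs(m,[v*F for v in(222,155,392,250)],300),key=len)
P=plane("top",c,12);R=cv2.minAreaRect(P.astype(np.float32));print("plate",R,r(cv2.boxPoints(R)))
# block
for lo in(190,):
  for c in B(T,lo,(150,225,190,265),8):
    R=cv2.minAreaRect(plane("top",c,45).astype(np.float32));print("blk top",R)
    a=cv2.minAreaRect(c.astype(np.float32))[0]
  for c in B(S,lo,(265,165,292,200),4):
    b=cv2.minAreaRect(c.astype(np.float32));print("side",b,plane("side",b[0],45)); 
    M=cv2.moments((c*10).astype(np.float32));b=(M['m10']/M['m00']/10,M['m01']/M['m00']/10)
    print(two(a,b),plane("side",b,45))
E
python3 m.py
```

```text
plate ((611.7973022460938, 103.31452941894531), (204.89404296875, 112.23054504394531), 86.64532470703125) [[549.7999877929688, 4.300000190734863], [661.7999877929688, -2.200000047683716], [673.7999877929688, 202.3000030517578], [561.7999877929688, 208.89999389648438]]
blk top ((468.798583984375, 318.33154296875), (9.203393936157227, 6.369064807891846), 0.6290541887283325)
blk top ((477.5558776855469, 345.40924072265625), (40.024410247802734, 37.17714309692383), 72.60884094238281)
side ((278.37091064453125, 180.15646362304688), (5.478583335876465, 9.586565017700195), 83.36742401123047) [[478.71727216 343.43047172]]
(array([478.17258628, 345.71308937,  43.01216745]), np.float64(1.2364460884106545)) [[477.89465008 342.66552315]]
```

```bash
cat >> m.py <<'E'
print("----")
cc=np.vstack(blobs(m,[v*F for v in(222,155,392,250)],20))
P=plane("top",cc,12);R=cv2.minAreaRect(P.astype(np.float32));bp=cv2.boxPoints(R);print("plate",R,r(bp))
# long axis up (+y), frame
(w,h),an=R[1],R[2]
an=np.radians(an if w>h else an+90); ey=np.array([np.cos(an),np.sin(an)]); ey*=np.sign(ey[1]); ex=np.array([ey[1],-ey[0]])
O=np.array(R[0])-10*ex-40*ey;print("origin",O,"yaw",np.degrees(np.arctan2(-ey[0],ey[1])))
C=lambda p:np.c_[(p-O)@ex,(p-O)@ey]
H=cv2.convexHull(P.astype(np.float32))[:,0];L=C(H);print("hull ext",L.min(0),L.max(0))
w2=lambda x,y,z:[*(O+x*ex+y*ey),z]
# expected pixels vs white blobs
for c in B(T,235,(222,155,392,250),4):
    print("white",r(c.mean(0)),len(c),"clamp@z50",r(C(plane("top",c,50)).min(0)),r(C(plane("top",c,50)).max(0)))
print("exp tab",proj("top",w2(18,-165,54)),"exp anvil centre",proj("top",w2(0,165,58)),"pivot",proj("top",w2(0,0,60)))
print("side: tab",proj("side",w2(18,-165,54)),"anvil",proj("side",w2(0,165,58)),"pivot",proj("side",w2(0,0,60)), "corners",r(proj("side",[w2(x,y,12) for x,y in((-45,-105),(-45,185),(65,185),(65,-105))])))
E
python3 m.py | sed -n '/----/,$p'; python3 - <<'E'
import cv2
s=cv2.imread("pics/side0.png")
cv2.imwrite("pics/cropC.png",cv2.resize(s[180:280,310:410],None,fx=6,fy=6,interpolation=cv2.INTER_CUBIC))
E
```

```text
----
plate ((561.348876953125, 63.435302734375), (309.92999267578125, 208.4921417236328), 86.96627044677734) [[449.0, -85.80000305175781], [657.2000122070312, -96.80000305175781], [673.7000122070312, 212.6999969482422], [465.5, 223.6999969482422]]
origin [549.24593815  24.02059898] yaw -3.0337295532226594
hull ext [ -94.24611399 -114.9649748 ] [114.24606007 194.96501955]
white [247.4, 202.5] 230 clamp@z50 [15.9, 111.1] [24.6, 152.5]
white [289.2, 192.0] 99 clamp@z50 [45.9, 28.3] [58.0, 39.7]
white [371.0, 189.9] 186 clamp@z50 [64.7, -180.9] [68.7, -146.1]
white [312.6, 211.7] 977 clamp@z50 [-62.4, -75.7] [63.3, 17.4]
white [261.2, 191.9] 170 clamp@z50 [32.3, 97.5] [63.9, 103.4]
white [340.9, 188.2] 524 clamp@z50 [58.0, -139.9] [79.2, -42.4]
white [248.5, 182.8] 233 clamp@z50 [63.9, 111.0] [72.6, 152.9]
white [232.5, 189.8] 309 clamp@z50 [24.3, 161.4] [73.6, 177.4]
white [281.6, 187.2] 635 clamp@z50 [38.1, 12.4] [96.0, 93.9]
white [356.5, 175.1] 186 clamp@z50 [96.1, -140.7] [106.4, -110.9]
white [318.1, 172.8] 736 clamp@z50 [97.3, -105.8] [105.8, 38.0]
exp tab [[370.84473415 209.79777863]] exp anvil centre [[232.68558505 209.83115088]] pivot [[301.80353607 213.37209047]]
side: tab [[371.98525392 267.0010716 ]] anvil [[319.81177784 196.34248502]] pivot [[340.66292028 228.2655334 ]] corners [[340.0, 269.6], [304.3, 208.0], [337.0, 200.0], [377.3, 259.0]]
```

View pics/cropC.png

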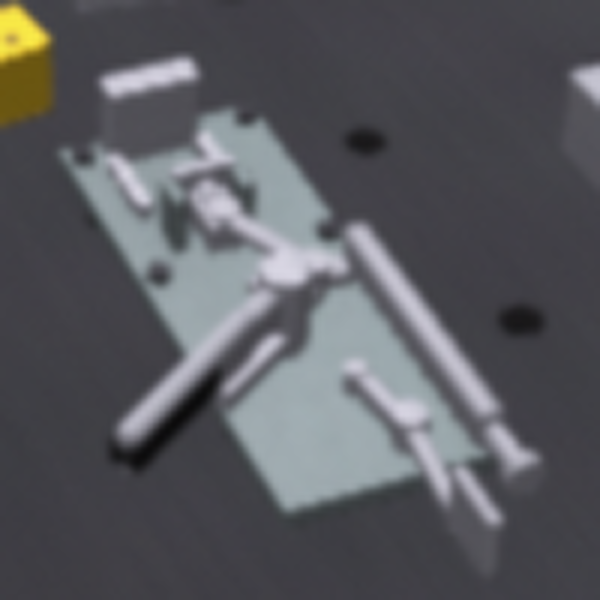

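```bash
cat > m2.py <<'E'
from h import *
T=up(cv2.imread("pics/top0.png"));S=up(cv2.imread("pics/side0.png"));F=6
r=lambda p:np.round(p,2).tolist()
hs=(T[:,:,0].astype(int)-T[:,:,2]); m=((hs>8)&(T[:,:,1]>140)).astype(np.uint8)
cc=np.vstack(blobs(m,[v*F for v in(224,162,352,222)],40))
P=plane("top",cc,12);R=cv2.minAreaRect(P.astype(np.float32));print("plate",R)
def rc(im,n,roi,z,lo=225):
    c=max(blobs((im.min(2)>lo).astype(np.uint8),[v*F for v in roi],3),key=len)
    p=plane(n,c,z);q=cv2.minAreaRect(p.astype(np.float32));return np.array(q[0]),q[1:]
out={}
for k,roi,z in(("tab",(364,185,384,196),54),("rail+",(240,180,258,187),22),("rail-",(238,199,258,207),22),("anvil",(227,178,239,203),58)):
    out[k],q=rc(T,"top",roi,z);print(k,r(out[k]),q)
src=np.array([[18,-165],[0,136.]]);mid=(out["rail+"]+out["rail-"])/2
d=mid-out["tab"];ds=src[1]-src[0];yaw=np.arctan2(d[1],d[0])-np.arctan2(ds[1],ds[0])
Rm=np.array([[np.cos(yaw),-np.sin(yaw)],[np.sin(yaw),np.cos(yaw)]])
O=(out["tab"]+mid)/2-Rm@src.mean(0)
print("dist",np.linalg.norm(d),np.linalg.norm(ds),"O",O,"yaw",np.degrees(yaw))
for k in out:print(k,r((out[k]-O)@Rm))
print("plate c",r((np.array(R[0])-O)@Rm),"box",r((cv2.boxPoints(R)-O)@Rm))
W=lambda x,y,z:[*(O+Rm@[x,y]),z]
print("side exp tab,anvilfront corners(±25,159.5,58),pivot",r(proj("side",[W(18,-165,54),W(-25,159.5,58),W(25,159.5,58),W(0,0,60)])))
# handle direction: bright blob
b=max(blobs((T.min(2)>232).astype(np.uint8),[v*F for v in(306,198,340,246)],20),key=len)
p=plane("top",b,57);q=cv2.fitLine(((p-O)@Rm).astype(np.float32),cv2.DIST_L2,0,.01,.01).ravel();L=(p-O)@Rm
e=L[np.argmin(L[:,1])];print("handle line",r(q),"deg off -y",np.degrees(np.arctan(abs(q[0]/q[1]))),"end",r(e),np.hypot(*e))
E
python3 m2.py
```

```text
plate ((606.9705200195312, 56.88996887207031), (300.64813232421875, 115.34394073486328), 85.03314971923828)
tab [606.58, -142.24] ((35.52893829345703, 4.510814666748047), 86.35626220703125)
rail+ [629.43, 155.28] ((43.58441162109375, 9.239066123962402), 88.3191909790039)
rail- [580.23, 157.72] ((43.001853942871094, 8.964069366455078), 89.16001892089844)
anvil [605.62, 189.38] ((16.27178955078125, 50.33097457885742), 86.10818481445312)
dist 298.7476702929922 301.53772566629203 O [597.49715151  22.09278634] yaw -3.0874177626495474
tab [17.92, -163.61]
rail+ [24.71, 134.71]
rail- [-24.55, 134.5]
anvil [-0.9, 167.48]
plate c [7.59, 35.26] box [[-54.99, -113.09], [60.3, -116.88], [70.16, 183.61], [-45.13, 187.39]]
side exp tab,anvilfront corners(±25,159.5,58),pivot [[388.8, 261.97], [327.56, 195.5], [342.71, 191.89], [356.43, 224.01]]
handle line [0.8100000023841858, 0.5799999833106995, -59.20000076293945, -38.209999084472656] deg off -y 54.347973 end [-105.58, -76.44] 130.3494982536082
```

The geometry agrees in both views: tab, anvil and pivot all fall within 1 px in the side view. Next I check reachability and pick up the block.

```bash
cat >> h.py <<'E'
from scipy.spatial.transform import Rotation as Ro
YAW=np.radians(-3.09);O=np.array([597.5,21.4]);RM=np.array([[np.cos(YAW),-np.sin(YAW)],[np.sin(YAW),np.cos(YAW)]])
SG=1
def W(x,y,z):return [*(O+RM@[x,y]),z]
def Q(a):  # tool down, closing axis at world angle a (rad)
    y=SG*np.array([np.cos(a),np.sin(a),0]);z=np.array([0,0,-1.]);return Ro.from_matrix(np.c_[np.cross(y,z),y,z]).as_quat()
def QC(a):return Q(a+YAW)
NEST=(0,135.3)  # block set-down centre, clamp; rails measured at y 135.3 with this O
def st():
    s=bot.read_state();return s["t"],np.round(s["tcp_pos"],1),np.round(s["contact_force"],1),round(s["width"],1),round(float(s["finger_force"]),1)
E
python3 - <<'E'
import h
from h import *
for sg in(1,-1):
    h.SG=sg;print(sg)
    for n,p,a in(("blk",[478,345.5,18],np.radians(-17.4)),("nest",W(0,136,30),YAW),("hs",W(-124,-31,38),YAW-np.radians(57)),("he",W(-28,-120,38),YAW),("he2",W(-28,-120,38),YAW+.15),("tab",W(-10,-168,30),YAW)):
        q=bot.solve_ik(p,Q(a));print(n,None if q is None else np.round(q,2))
print([np.round((h.plane("top",[(198,210)],45)[0]),0),np.round(h.plane("top",[(134,240)],45)[0],0)])
E
```

```text
1
blk [ 0.96  0.43 -0.42  0.   -0.72  1.88]
nest [ 0.57  0.46 -0.33  0.   -0.78  2.52]
hs [ 0.41  0.25 -0.66  0.   -0.66  1.68]
he [ 0.17  0.38 -0.44  0.   -0.74  2.92]
he2 None
tab [ 0.08  0.43 -0.39  0.   -0.75  3.01]
-1
blk [ 0.96  0.43 -0.42  0.   -0.72 -1.26]
nest [ 0.57  0.46 -0.33  0.   -0.78 -0.62]
hs [ 0.41  0.25 -0.66  0.   -0.66 -1.46]
he [ 0.17  0.38 -0.44  0.   -0.74 -0.23]
he2 [ 0.17  0.38 -0.44  0.   -0.74 -0.08]
tab [ 0.08  0.43 -0.39  0.   -0.75 -0.13]
[array([559., 274.]), array([487., 426.])]
```

```bash
sed -i 's/^SG=1/SG=-1/; s/^NEST=.*/NEST=(0,135.8)/' h.py; python3 - <<'E'
from h import *
a=np.radians(-17.4);q=Q(a)
bot.move_gripper(62,40)
bot.move_ptp([478,345.5,80],q);print(st())
bot.line_to([478,345.5,18],100);print(st())
bot.move_gripper(20,40);print(st())
bot.line_to([478,345.5,110],120);print(st())
bot.move_ptp(W(*NEST,95),QC(0));print(st())
cv2.imwrite("pics/t1.png",bot.camera("top")[:,:,::-1]);cv2.imwrite("pics/s1.png",bot.camera("side")[:,:,::-1])
a=cv2.imread("pics/t1.png")[150:250,200:300];b=cv2.imread("pics/s1.png")[140:240,290:390]
cv2.imwrite("pics/j1.png",cv2.resize(np.hstack([a,b]),None,fx=4,fy=4,interpolation=cv2.INTER_CUBIC))
E
```

```text
(2.4083, array([478.1, 346.5,  80.4]), array([ 0.5, -0.1,  0.6]), 62.1, 0.0)
(3.175, array([478.2, 345.9,  18.4]), array([0.7, 0.7, 1.3]), 61.9, 0.0)
(3.725, array([478.3, 345.7,  18.4]), array([0.4, 0.1, 3.9]), 35.8, 40.0)
(4.6417, array([477.4, 344.9, 108.9]), array([-0.6,  0.3, -5.9]), 35.4, 40.0)
(5.55, array([604.5, 156.5,  94.1]), array([ 0.2,  0.7, -5. ]), 35.9, 40.0)
```

View pics/j1.png

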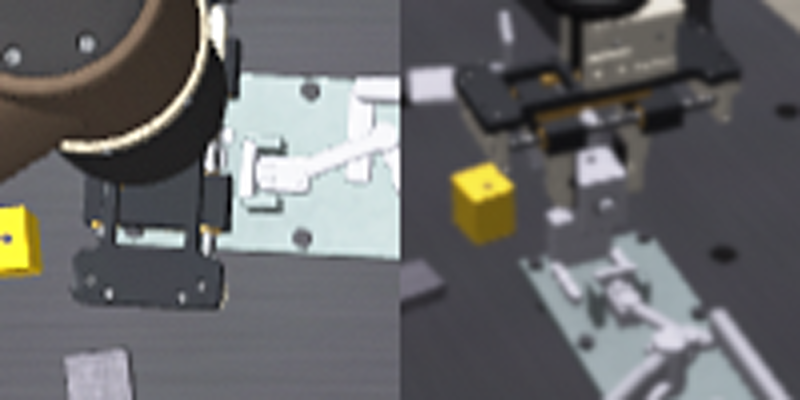

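The block is held upright with its pin towards the moving jaw, over the nest. Now I lower it by feel.

```bash
python3 - <<'E'
from h import *
print(np.round(plane("side",[(340,181)],121),1))
bot.line_to(W(*NEST,48),100);z=48;f0=bot.read_state()["contact_force"];print(st())
while z>29.5:
    z-=1.5;bot.line_to(W(*NEST,z),25)
    f=bot.read_state()["contact_force"]-f0;print(z,np.round(f,1))
    if abs(f[2])>4 or np.hypot(f[0],f[1])>5:break
print(st())
E
```

```text
[[608.6 153.9]]
(6.2667, array([605.1, 157.4,  48.2]), array([ 0.5, -1.1, -5. ]), 35.9, 40.0)
46.5 [-0.3  1.  -1.2]
45.0 [ 0.2  1.4 -0.4]
43.5 [-0.1  0.3 -0.3]
42.0 [-0.3  1.5 -0.3]
40.5 [-0.3  0.7  0.4]
39.0 [-1.   0.7 -0. ]
37.5 [-0.6  1.3 -0.4]
36.0 [-0.4  0.7  0.7]
34.5 [-0.5  1.9  0.7]
33.0 [-0.2  0.7  0.3]
31.5 [-0.7  1.7 -0.3]
30.0 [-1.5  0.5  4.5]
(9.2667, array([605.1, 157.1,  30.5]), array([-1. , -0.6, -0.5]), 35.5, 40.0)
```

```bash
cat >> h.py <<'E'
def P(phi,z=38,R=120,d=28.):
    p=np.radians(phi);u=np.array([-np.sin(p),-np.cos(p)]);n=np.array([np.cos(p),-np.sin(p)])
    return W(*(R*u-d*n),z),QC(-p),RM@n
E
python3 - <<'E'
from h import *
bot.move_gripper(52);print(st())
bot.line_to(W(*NEST,120),150)
bot.move_gripper(0,40)
p,q,n=P(56,110,d=48);bot.move_ptp(p,q);print(st())
cv2.imwrite("pics/t2.png",bot.camera("top")[:,:,::-1]);cv2.imwrite("pics/s2.png",bot.camera("side")[:,:,::-1])
a=cv2.imread("pics/t2.png")[150:250,220:320];b=cv2.imread("pics/s2.png")[170:270,310:410]
cv2.imwrite("pics/j2.png",cv2.resize(np.hstack([a,b]),None,fx=4,fy=4,interpolation=cv2.INTER_CUBIC))
E
```

```text
(9.8167, array([604.9, 157. ,  30. ]), array([ 0.3,  0.6, -0.3]), 51.7, 0.0)
(12.3917, array([470.7,   1.1, 110.6]), array([ 0.7,  0.2, -0.1]), 0.1, 0.0)
```

View pics/j2.png

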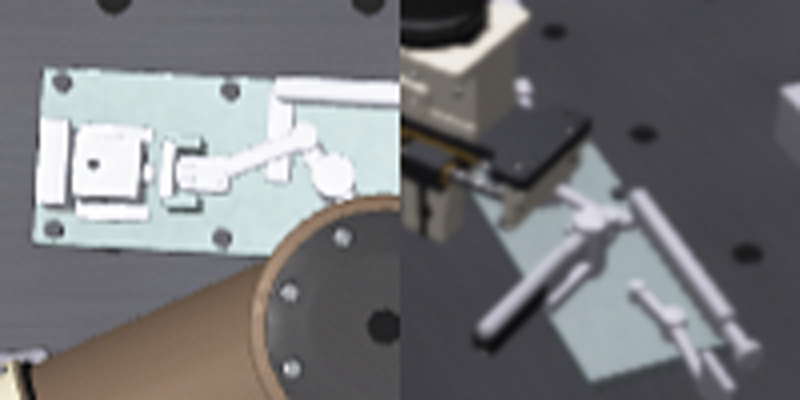

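Block stands between the rails near the anvil, with its pin facing the moving jaw at (150,172 in the crop). Now I feel for the handle and push it.

```bash
cat > push.py <<'E'
from h import *
p,q,n=P(56,38,d=48);bot.line_to(p,120);bot.pause(.1);f0=bot.read_state()["contact_force"];print(st())
def F(n):return float(-(bot.read_state()["contact_force"]-f0)[:2]@n)
d=48
while d>14:
    d-=2;p,q,n=P(56,d=d);bot.line_to(p,40);f=F(n)
    if f>2:break
print("contact d",d,f)
if d>14:
    phi=56.;pk=0;low=0;log=[];why="end"
    while phi>-12:
        s=2 if 56-phi<34 else 1
        phi-=s;p,q,n=P(phi,d=d);bot.line_to(p,30 if s==2 else 18,q);f=F(n);log.append((phi,round(f,1)));pk=max(pk,f)
        if f>20:why="force";break
        low=low+1 if f<1.5 else 0
        if 56-phi>36 and pk>5 and low>=2:why="snap";break
    print(why,pk,log)
print(st())
for n in("top","side"):cv2.imwrite(f"pics/{n}3.png",bot.camera(n)[:,:,::-1])
E
python3 push.py
```

```text
(13.3417, array([470.6,   1.2,  38.7]), array([ 0.9, -0.1,  0.1]), 0.3, 0.0)
contact d 14 1.001737996811975
(17.5917, array([487.4, -28.3,  38. ]), array([-0.2,  0.4,  0.2]), 0.4, 0.4)
```

```bash
sed -i 's/^p,q,n=P(56,38,d=48);bot.line_to(p,120);bot.pause(.1);/p,q,n=P(56,d=16);bot.line_to(p,40);bot.pause(.1);/; s/^d=48/d=16/; s/d>14/d>-8/' push.py; python3 push.py
```

```text
(18.0417, array([486.4, -26.5,  38. ]), array([0.5, 0.6, 0.8]), 0.3, 0.0)
contact d 12 2.584218949059651
snap 11.132470342439722 [(54.0, 2.3), (52.0, 3.9), (50.0, 5.6), (48.0, 6.5), (46.0, 7.0), (44.0, 8.1), (42.0, 9.2), (40.0, 9.8), (38.0, 11.1), (36.0, 11.1), (34.0, 9.7), (32.0, 11.1), (30.0, 10.1), (28.0, 9.9), (26.0, 8.9), (24.0, 8.7), (22.0, 7.8), (21.0, 7.5), (20.0, 8.5), (19.0, 7.0), (18.0, 7.3), (17.0, 5.1), (16.0, 5.6), (15.0, 5.3), (14.0, 4.6), (13.0, 4.1), (12.0, 4.8), (11.0, 2.8), (10.0, 1.1), (9.0, 0.0)]
(26.9667, array([561.5, -93.3,  38.3]), array([ 0.1, -1. , -0.8]), 0.5, 0.0)
```

```bash
python3 - <<'E'
import cv2,numpy as np
a=cv2.imread("pics/top3.png")[150:250,225:390];b=cv2.imread("pics/side3.png")[170:270,310:410]
cv2.imwrite("pics/j3.png",cv2.resize(np.hstack([a,b]),None,fx=3,fy=3,interpolation=cv2.INTER_CUBIC))
E
```

```text
(no output)
```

View pics/j3.png

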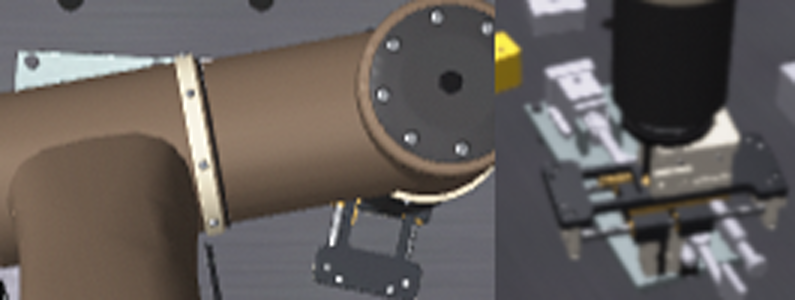

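The arm hides the handle here. The force fell to zero, so I'll advance 4 mm by feel to be sure it has left the finger, then back off and look.

```bash
python3 - <<'E'
from h import *
f0=bot.read_state()["contact_force"]
for phi in(8,7):
    p,q,n=P(phi,d=12);bot.line_to(p,15,q);f=float(-(bot.read_state()["contact_force"]-f0)[:2]@n);print(phi,f)
    if f>2.5:break
p,q,n=P(phi,d=45);bot.line_to(p,60);print(st())
bot.line_to([p[0],p[1],110],150)
p=W(-50,-168,110);bot.move_ptp(p,QC(0));print(st())
for n in("top","side"):cv2.imwrite(f"pics/{n}4.png",bot.camera(n)[:,:,::-1])
a=cv2.imread("pics/top4.png")[150:250,225:390];b=cv2.imread("pics/side4.png")[170:270,310:410]
cv2.imwrite("pics/j4.png",cv2.resize(np.hstack([a,b]),None,fx=3,fy=3,interpolation=cv2.INTER_CUBIC))
E
```

```text
8 0.40282712724652936
7 -0.10267652378059117
(28.35, array([532.5, -88.7,  38.3]), array([ 0.4, -1.1, -0.1]), 0.1, 0.0)
(29.3167, array([ 537.5, -144.7,  108.2]), array([-0.6,  0.4, -0.2]), 0.8, 0.0)
```

View pics/j4.png

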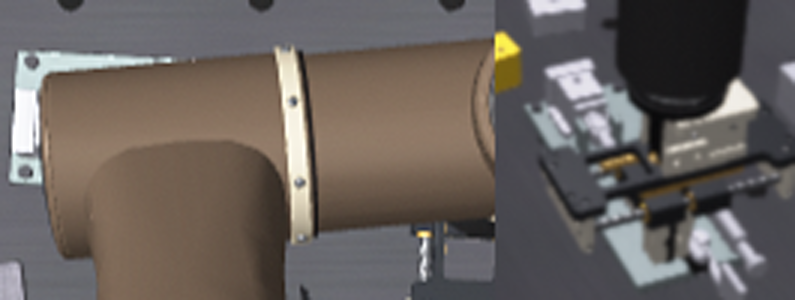

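The side crop at about (600,125) shows the jaw up against the block, but the gripper still hides the handle. I move aside and measure the handle and jaw with masks.

```bash
cat > chk.py <<'E'
from h import *
def chk(tag):
    t=bot.camera("top")[:,:,::-1];cv2.imwrite(f"pics/{tag}.png",t);T=up(t)
    C=lambda p:(p-O)@RM
    m=(T.min(2)>228).astype(np.uint8)
    for c in blobs(m,[v*6 for v in(222,160,392,250)],4):
        L=C(plane("top",c,57));q=cv2.minAreaRect(L.astype(np.float32))
        print(np.round(q[0],1),np.round(q[1],1),round(q[2],1),"y",np.round([L[:,1].min(),L[:,1].max()],1),"x",np.round([L[:,0].min(),L[:,0].max()],1))
E
python3 - <<'E'
from chk import *
bot.move_ptp(W(-120,-330,150),QC(0));print(st());chk("t5")
E
```

```text
(30.1667, array([ 459.8, -301.5,  150.1]), array([0.8, 0.3, 0.4]), 0.6, 0.0)
[-29.2 130.8] [ 8.3 41.4] 2.2 y [110.  151.6] x [-33.8 -24.8]
[-11.  -34.8] [ 3.8 43.6] 0.7 y [-56.6 -13. ] x [-13.   -9.1]
[ 20.3 -75.3] [18.3 68.6] 7.4 y [-110.   -41.7] x [ 7.5 30.5]
[ -0.9 143.4] [65.9 49.9] 89.3 y [110.3 176.5] x [-25.5  24.4]
[  50.7 -115.2] [6.5 9.7] 3.1 y [-119.9 -110.3] x [47.4 54.2]
[22.  1.] [ 68.9 214. ] 0.7 y [-106.   107.7] x [-12.9  56.4]
```

Nothing is left at x < -13 where the open handle was, and nothing touches the handle, so it is locked with the jaw on the block. Next, the release lever.

```bash
python3 - <<'E'
from chk import *
bot.move_ptp(W(-22,-166,110),QC(0));bot.line_to(W(-22,-166,32),120);bot.pause(.1)
f0=bot.read_state()["contact_force"];n=RM[:,0];x=-22;xc=None;pk=0;log=[];why="end"
F=lambda:float(-(bot.read_state()["contact_force"]-f0)[:2]@n)
while True:
    s=2 if xc is None else 1.5
    x+=s;bot.line_to(W(x,-166,32),30 if xc is None else 15);f=F();log.append((x,round(f,1)));pk=max(pk,f)
    if xc is None:
        if f>1.8:xc=x
        elif x>16:why="no contact";break
    else:
        if f>18:why="force";break
        if pk>5 and f<pk-4.5:why="drop";break
        if x-xc>23:why="travel";break
print(why,xc,pk,log,st())
E
```

```text
drop 0 7.102477717678922 [(-20, -0.1), (-18, -0.3), (-16, -0.9), (-14, -0.1), (-12, 1.3), (-10, -0.6), (-8, 0.6), (-6, -0.5), (-4, -0.7), (-2, 0.0), (0, 3.1), (1.5, 3.2), (3.0, 6.3), (4.5, 6.6), (6.0, 7.1), (7.5, 5.8), (9.0, 5.8), (10.5, 4.0), (12.0, 2.0)] (36.6667, array([ 600.2, -145.4,   31.9]), array([-2.2, -2.6,  0.5]), 0.1, 1.6)
```

```bash
python3 - <<'E'
from chk import *
n=RM[:,0]
for x in(13.5,15,16.5):
    bot.line_to(W(x,-166,32),15);f=float(-bot.read_state()["contact_force"][:2]@n);print(x,round(f,1))
    if f>8:break
bot.line_to(W(-40,-166,32),60);bot.line_to(W(-40,-166,110),150)
bot.move_ptp(W(-120,-330,150),QC(0));print(st());chk("t6")
s=bot.camera("side")[:,:,::-1];cv2.imwrite("pics/s6.png",s)
a=cv2.imread("pics/t6.png")[150:250,225:390];b=s[170:270,310:410]
cv2.imwrite("pics/j6.png",cv2.resize(np.hstack([a,b]),None,fx=3,fy=3,interpolation=cv2.INTER_CUBIC))
E
```

```text
13.5 2.3
15 3.4
16.5 3.1
(39.95, array([ 459.3, -301.9,  149.2]), array([0.3, 0.3, 0.1]), 0.6, 0.0)
[-29.1 130.7] [ 8.  41.4] 3.1 y [110.  151.6] x [-33.8 -24.8]
[-46.6 -32.2] [151.1  24.8] 33.9 y [-82.7  18.5] x [-106.3   13.5]
[ -0.8 101.9] [ 6.3 32.3] 88.3 y [ 98.4 105.3] x [-17.   15.4]
[ 20.5 -75.3] [17.9 68.7] 7.1 y [-110.1  -41.7] x [ 8.2 30.5]
[ -0.9 143.4] [65.9 49.9] 89.4 y [110.3 176.5] x [-25.5  24.4]
[  50.7 -115.4] [ 6.5 10.1] 3.1 y [-120.4 -110.3] x [47.5 54.2]
[38.   0.3] [ 57.7 209.2] 21.2 y [-105.6   95.7] x [-12.1  56.3]
```

View pics/j6.png

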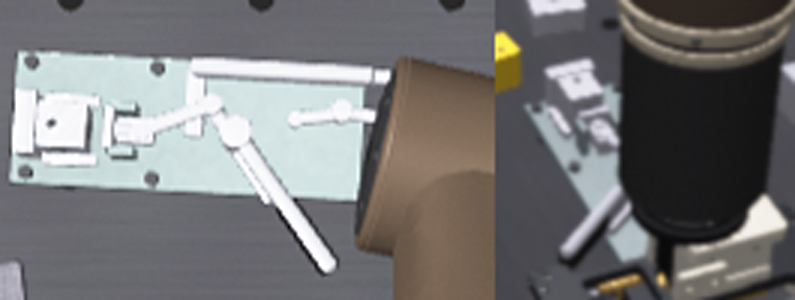

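The handle has sprung open, with its end at crop (330,265), and the jaw is back at y≈105. The block stands free between the rails against the anvil at (62,124), and the pin no longer shows in the gap.

```bash
python3 -c "
from plant import bot
print(bot.close_job())"
```

```text
the job is handed in; nothing more can be done
None
```

The job is handed in at about 40 s: the handle was closed until its resistance fell to zero and it stayed shut untouched, the lever then sprang the jaws open, and the block stands free in the nest with its pin no longer visible from above (how far it is pressed in was not measured directly).

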